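# Lay out a row of trial pots on the potting bench

### The arm

A 6-joint arm with a two-finger parallel gripper is mounted at the origin on the work surface. World frame = base frame: x ahead of the robot, y to its left, z up, the work surface at z = 0. Lengths are in m, angles in rad, forces in N, time in s.
With the tool pointing down it reaches from about 0.275 to 0.975 m from the base axis. Payload 8.4 kg.
Tool frame: the origin (TCP) lies midway between the tips of the shut fingers; the grasp point (between the pads) lies 19 mm behind it; z points along the fingers, y is the direction in which the jaws open and shut (so a half turn about z gives the same grasp; the last joint's range is limited). The gripper opens to 92 mm and grips with 3 to 60 N. Pads are 20 mm wide; open, the fingers measure 128 mm over their backs; the gripper's body (75 mm by 189 mm) begins 69 mm behind the grasp point.
Start: joints at [1.255, 0.353, 1.633, -0, 1.155, -0.002], TCP at [0.193, 0.594, 0.215] pointing down, gripper open.
Joint ranges: [-2.63, 2.63], [-0.92, 2.1], [0.06, 2.66], [-1.3, 4.44], [0, 2.69], [-3.02, 3.02]. Speed limits (rad/s): [2.22, 2.22, 2.79, 3.14, 3.14, 3.14].

### API

Orientations are given as a unit quaternion [x, y, z, w].
In Python, from station import ctrl gives the robot as it stands.
- The arm moves only by the tool move_arm, never from a script. Its argument "moves" is one flat list of numbers, 7 for each row, row after row: the shift along the tool's x, y, z in cm, then the turn, a rotation vector about the tool's x, y, z in rad, then the opening in per cent of the stroke, from 0 (shut) to 100 (fully open). A call has 1 to 12 rows; each row is the pose to reach, as a shift and turn from the pose measured when the call began, along the tool's axes at that moment; what a row does not reach only later rows make up. A row lasts 1/12 s, in which the tool goes at most 41.7 mm and 7.16 degrees, less where a joint would pass 70% of its speed; a pose out of reach is approached as far as the arm can. A call with a gripper value outside its range is refused whole. The fingers move at their own pace and stop on an object; "grip_force" is the grip in N (left out, the last holds). Time passes only in rows, so rows that repeat a pose let the fingers close. It gives the time, the measured TCP pose, the force and the opening at its end, in the units of the state.
- ctrl.get_obs(): the state, without advancing time (a new reading comes with each control period).
- ctrl.capture(name): name is "side" or "top" or "wrist"; returns the picture (480x640x3 uint8, blue, green, red); there is no depth.
- ctrl.get_calibration(name): a dict with "fx", "fy", "cx", "cy" (pixels), "dist" ([k1, k2, p1, p2, k3] as OpenCV has them; the pictures are not rectified), "pose" (4x4, takes a point from camera to world coordinates); the wrist camera has in their place "tool_from_camera" (4x4, takes a point from camera to tool coordinates, whose origin is the TCP and whose axes are the flange's). Camera axes: x right, y down, z forward; pixel columns grow to the right and rows downward; lengths in m; the calibration is good to about 2 mm. A picture is of the moment at which its call begins: read the wrist's pose just before it. get_calibration takes no time and is no camera call.
- ctrl.job_done(): hands the job in, once; it reports no verdict.
The state is a dict: "time_s": time; "qpos": joint angles; "joint_velocities": joint speeds; "joint_efforts": joint torques, N m; "eef_pos": TCP position; "ee_rot": TCP orientation; "wrist_force": force on the tool from outside, world axes, zero at the start; "torque": the same for the moment, N m; "opening": opening from 0.0 (shut) to 1.0 (fully open).
Only numpy, scipy, OpenCV 4.12 (cv2) and the standard library are available. Lean on these libraries where they do the work, as an engineer would, in place of code of your own. Each camera call takes 0.05 s, during which the arm holds its last target.

### The job

Set out the trial row on the grey board: stand the square pot upright in the end saucer beside the wooden tag, the low round pot in the saucer at the opposite end of the row, and the slim deep pot between them in the middle saucer, each flat on its saucer's floor. Put the white knobbed lid squarely on top of the slim pot, and leave the amber jar and the wooden tamper where they stand.

Things in the scene. Friction and masses are not known exactly. Their poses are not given: they have to be found in the camera images.
- square_pot_center (a point): Empty dark grey square plastic pot, open at the top: body 40 x 40 mm with a rim 46 x 46 mm over its top 8 mm, 65 mm tall. Loose, about 60 g. Point at its centre, half-way up (32.5 mm above its underside); x and y axes square to its sides. Its z axis points up while it stands upright.
- round_pot_center (a point): Empty dark grey round plastic pot, low and wide, open at the top: 54 mm across at the foot, 58 mm below the rim, 63 mm across the rim band (top 8 mm), 50 mm tall. Loose, about 60 g. Point at its centre, half-way up (25 mm above its underside). Its z axis points up while it stands upright.
- tube_pot_center (a point): Empty dark grey slim deep round plastic pot, open at the top: 43 mm across at the foot, 45 mm at the top, no rim band, 95 mm tall. Loose, about 80 g. Point at its centre, half-way up (47.5 mm above its underside). Its z axis points up while it stands upright.
- lid_knob (a point): Round white lid, 68 mm across, 14 mm tall, with an upright wooden knob (20 mm across, 32 mm tall) in its middle. Hollow below: skirt 62 mm inside, 10 mm deep, dropping loosely over the slim pot's top. Loose, about 60 g. Point half-way up the knob: 16 mm above the lid's flat top, 30 mm above the skirt's lower edge, 20 mm above the inner face that rests on the pot. Its z axis points up while it stands upright.
- saucer_a: Fixed terracotta-coloured saucer, 82 mm outside, flat floor 71 mm across, 12 mm tall; one of three in a row 105 mm apart on a grey board (15 mm thick, 130 x 430 mm). Origin: centre of its underside, 15 mm above the bench; a pot in it stands 4 mm above the origin. x points across the row away from the robot, y along it to the robot's left. This is the one at the end to the robot's left.
- saucer_b: Fixed terracotta-coloured saucer, 82 mm outside, flat floor 71 mm across, 12 mm tall; one of three in a row 105 mm apart on a grey board (15 mm thick, 130 x 430 mm). Origin: centre of its underside, 15 mm above the bench; a pot in it stands 4 mm above the origin. x points across the row away from the robot, y along it to the robot's left. This is the one in the middle.
- saucer_c: Fixed terracotta-coloured saucer, 82 mm outside, flat floor 71 mm across, 12 mm tall; one of three in a row 105 mm apart on a grey board (15 mm thick, 130 x 430 mm). Origin: centre of its underside, 15 mm above the bench; a pot in it stands 4 mm above the origin. x points across the row away from the robot, y along it to the robot's left. This is the one at the end to the robot's right.
- tag: The wooden tag: a blank upright wooden plate 40 mm wide, about 60 mm tall in all, on a small foot (44 x 16 mm), fixed on the board at one end of the row, left or right, 82 mm beyond the end saucer's centre. (The other end has only a low round black rubber plug, 36 mm across.) Origin at the centre of its underside.
- jar: Bystander: small closed amber glass jar with a steel cap, 56 mm across, 75 mm tall, standing loose among the pots; to be left alone. Origin at the centre of its underside.
- tamper: Bystander: wooden tamper, a square block 55 x 55 x 22 mm with a turned upright handle, 77 mm tall in all, standing loose among the pots; to be left alone. Origin at the centre of its underside.
There are look-alikes about, which are no part of the job. Leave any pink or yellow look-alike of the part that bears round_pot_center alone.

How it is judged:
At the end, for the whole second after the job is handed in: Square pot in the saucer by the tag, round pot in the opposite end saucer, slim pot in the middle one, each within 15 mm of centre, within 4 mm of its standing height, tilt under 0.08 rad; lid level on the slim pot, within 13 mm of its axis and 4 mm of seated height; all released, at rest (((horizontal distance between tag and saucer_a below 0.13 m and horizontal distance between square_pot_center and saucer_a below 0.015 m and horizontal distance between round_pot_center and saucer_c below 0.015 m) or (horizontal distance between tag and saucer_c below 0.13 m and horizontal distance between square_pot_center and saucer_c below 0.015 m and horizontal distance between round_pot_center and saucer_a below 0.015 m)) and horizontal distance between tube_pot_center and saucer_b below 0.015 m and height (world z) of square_pot_center between 0.0475 and 0.0555 m and angle between each of square_pot_center, round_pot_center, tube_pot_center, lid_knob's own z axis and vertical below 0.08 rad and height (world z) of round_pot_center between 0.04 and 0.048 m and height (world z) of tube_pot_center between 0.0625 and 0.0705 m and horizontal distance between lid_knob and tube_pot_center below 0.013 m and z of lid_knob in the frame of tube_pot_center between 0.0635 and 0.0715 m and linear speed of each of square_pot, round_pot, tube_pot, lid below 0.02 m/s and angular speed of each of square_pot, round_pot, tube_pot, lid below 0.2 rad/s); the robot touches nothing.
It fails at once if the jar is knocked over or shoved away (distance of jar from where it was at the start of the episode above 0.03 m or angle between jar's own z axis and vertical above 0.4 rad).
It fails at once if the tamper is knocked over or shoved away (distance of tamper from where it was at the start of the episode above 0.03 m or angle between tamper's own z axis and vertical above 0.4 rad).
It also fails if it takes over 96 s, if anything falls off the work surface, if the arm or the gripper's body presses on something with over 40 N, if the wrist force passes 120 N, or if a joint passes its speed limit or range.

## Working session

There is one attempt and no reset: what is moved stays moved. The work goes in short steps, Python scripts to look and compute and a tool call to move; the robot and the scene stay as the last step left them, time stands still between calls to the robot, and variables do not carry over. Pictures are saved under pics/ and viewed, and the job is handed in when it is done.

Besides the shell and the picture viewer there is one more tool, called after "Emit:" in YAML: its name, and indented under it one key for each argument. move_arm: Moves the arm, as the interface text tells. Its arguments: {"type":"object","properties":{"moves":{"type":"array","items":{"type":"number"}},"grip_force":{"type":"number"}},"required":["moves"]}

```bash
ls; mkdir -p pics; python3 - <<'E'
from station import ctrl
import cv2,numpy as np
np.set_printoptions(precision=4,suppress=True)
for n in ["side","top","wrist"]:
    o=ctrl.get_obs()
    cv2.imwrite(f"pics/{n}0.png",ctrl.capture(n)); print(n,ctrl.get_calibration(n))
print(ctrl.get_obs())
E
```

```text
pics
side {'fx': 558.5610615468137, 'fy': 558.5610615468137, 'cx': 323.41412112103234, 'cy': 238.781283943031, 'dist': array([-0.0167,  0.    ,  0.    ,  0.    ,  0.    ]), 'pose': array([[ 0.9856, -0.0863,  0.1451,  0.3387],
       [-0.1688, -0.5165,  0.8395, -1.0837],
       [ 0.0025, -0.8519, -0.5237,  0.7427],
       [ 0.    ,  0.    ,  0.    ,  1.    ]])}
top {'fx': 433.18079766919055, 'fy': 433.18079766919055, 'cx': 323.08572977331414, 'cy': 232.04628720854993, 'dist': array([-0.0148,  0.    ,  0.    ,  0.    ,  0.    ]), 'pose': array([[ 0.0031, -0.9965,  0.084 ,  0.4711],
       [-0.9998, -0.0046, -0.0173,  0.0168],
       [ 0.0176, -0.0839, -0.9963,  0.8377],
       [ 0.    ,  0.    ,  0.    ,  1.    ]])}
wrist {'fx': 358.86829948019823, 'fy': 358.86829948019823, 'cx': 319.78869988465925, 'cy': 244.23702640821125, 'dist': array([0.0042, 0.    , 0.    , 0.    , 0.    ]), 'tool_from_camera': array([[ 0.0001, -0.9667, -0.256 ,  0.0719],
       [ 1.    ,  0.0002, -0.0006, -0.0002],
       [ 0.0006, -0.256 ,  0.9667, -0.1705],
       [ 0.    ,  0.    ,  0.    ,  1.    ]])}
{'time_s': 0.15, 'qpos': array([ 1.2546,  0.3535,  1.634 ,  0.    ,  1.1552, -0.0024]), 'joint_velocities': array([-0.0016, -0.0024, -0.0005,  0.0022,  0.0021, -0.0003]), 'joint_efforts': array([ -0.0001, -59.421 , -33.4468,   0.0695,   0.0204,  -0.0001]), 'eef_pos': array([0.1928, 0.5941, 0.214 ]), 'ee_rot': array([ 0.1563,  0.9877, -0.0005, -0.0001]), 'wrist_force': array([-0.1482,  0.0804, -0.1275]), 'torque': array([0.0177, 0.0098, 0.0212]), 'opening': 1.0012646516154413}
```

View pics/top0.png

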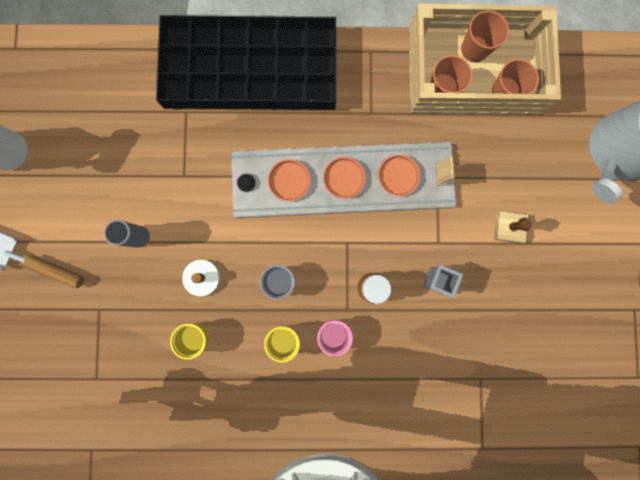

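View pics/side0.png

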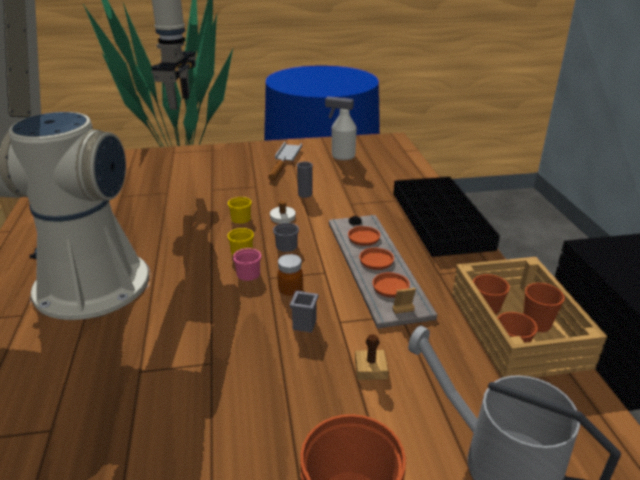

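View pics/wrist0.png

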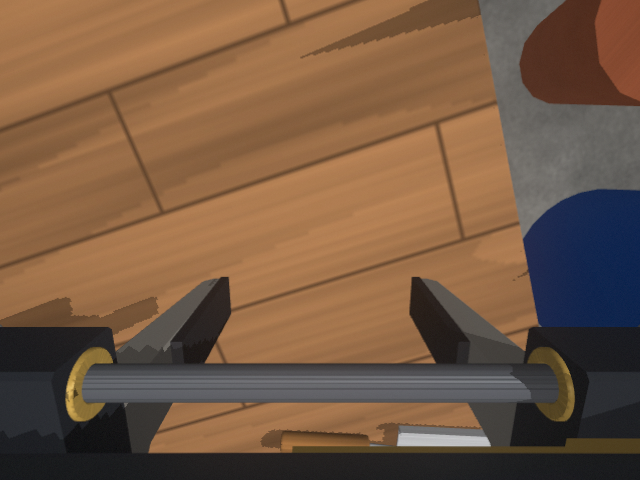

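Top view: the tag is at the right end (445,172), which is saucer_c. Tube pot is at (118,233), lid (200,278), round pot (277,282), jar (375,289), square pot (445,281), tamper (514,227). Next I'll measure them with masks.

```bash
cat > h.py <<'E'
import cv2,numpy as np
from scipy.spatial.transform import Rotation as R
np.set_printoptions(precision=4,suppress=True)
def ray(c,uv,T=None):
    K=np.array([[c['fx'],0,c['cx']],[0,c['fy'],c['cy']],[0,0,1]])
    p=cv2.undistortPoints(np.array(uv,float).reshape(-1,1,2),K,np.array(c['dist'])).reshape(-1,2)
    d=np.c_[p,np.ones(len(p))]
    P=c['pose'] if T is None else T
    return P[:3,3],d@P[:3,:3].T
def plane(c,uv,z,T=None):
    o,d=ray(c,uv,T); return o+d*((z-o[2])/d[:,2])[:,None]
def proj(c,X,T=None):
    P=np.linalg.inv(c['pose'] if T is None else T)
    K=np.array([[c['fx'],0,c['cx']],[0,c['fy'],c['cy']],[0,0,1]])
    return cv2.projectPoints(np.array(X,float).reshape(-1,3),cv2.Rodrigues(P[:3,:3])[0],P[:3,3],K,np.array(c['dist']))[0].reshape(-1,2)
def wT(c,o):
    T=np.eye(4);T[:3,:3]=R.from_quat(o['ee_rot']).as_matrix();T[:3,3]=o['eef_pos'];return T@c['tool_from_camera']
E
python3 - <<'E'
import cv2
im=cv2.imread('pics/top0.png')
c=im[130:320,90:290];cv2.imwrite('pics/t1.png',cv2.resize(c,None,fx=4,fy=3.1,interpolation=2)[:590])
c=im[130:310,340:540];cv2.imwrite('pics/t2.png',cv2.resize(c,None,fx=3,fy=3,interpolation=2))
c=im[210:310,90:310];cv2.imwrite('pics/t1.png',cv2.resize(c,None,fx=3.6,fy=3.6,interpolation=2))
s=cv2.imread('pics/side0.png')[150:350,220:450];cv2.imwrite('pics/s1.png',cv2.resize(s,None,fx=3,fy=3,interpolation=2))
E
```

```text
(no output)
```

View pics/t1.png

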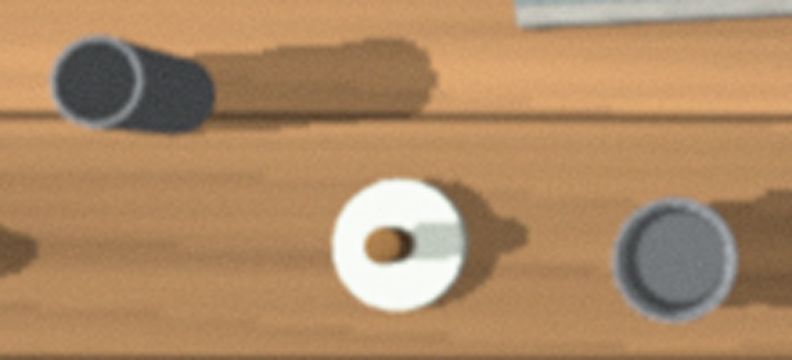

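View pics/t2.png

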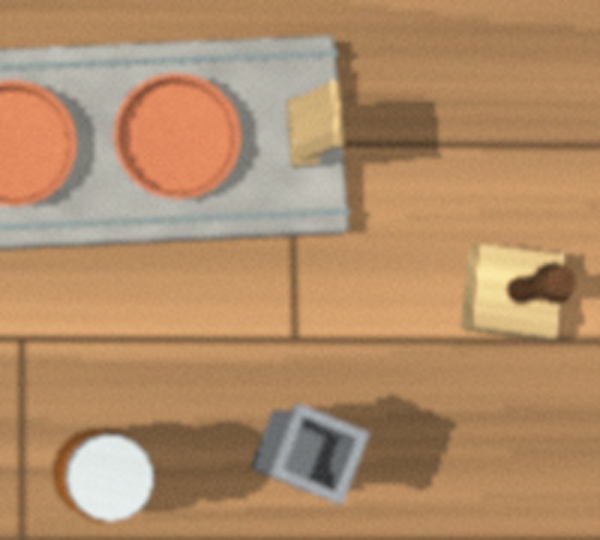

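View pics/s1.png

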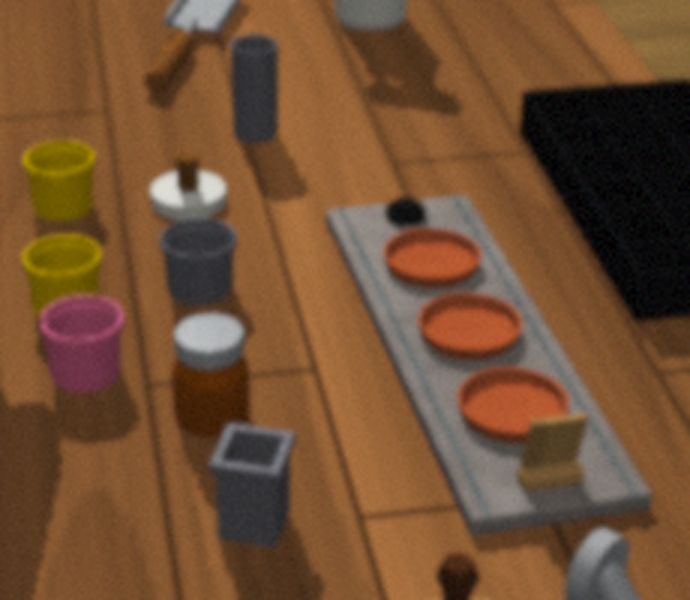

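```bash
python3 - <<'E'
from h import *
from station import ctrl
im=cv2.imread('pics/top0.png');c=ctrl.get_calibration('top')
hsv=cv2.cvtColor(im,cv2.COLOR_BGR2HSV)
def comps(m,roi,amin=80):
    x0,y0,x1,y1=roi;k=np.zeros_like(m);k[y0:y1,x0:x1]=m[y0:y1,x0:x1]
    cs=cv2.findContours(k,cv2.RETR_EXTERNAL,cv2.CHAIN_APPROX_NONE)[0]
    return [q for q in cs if cv2.contourArea(q)>amin]
def show(n,m,roi,z):
    for q in comps(m,roi):
        (u,v),r=cv2.minEnclosingCircle(q); e=cv2.fitEllipse(q)
        P=plane(c,[e[0],(e[0][0]+e[1][0]/2,e[0][1])],z)
        print(n,np.round(e[0],1),np.round(e[1],1),'pos',P[0],'diam',2000*np.linalg.norm(P[1]-P[0]).round(4))
red=cv2.inRange(hsv,(0,130,150),(11,255,255))
show('sauc',red,(240,140,430,220),.027)
grey=cv2.inRange(hsv,(0,0,0),(179,75,200))
show('round',grey,(250,255,305,310),.05)
white=cv2.inRange(hsv,(0,0,150),(179,45,255))
show('lid',cv2.morphologyEx(white,cv2.MORPH_CLOSE,np.ones((11,11))),(175,255,225,305),.014)
show('jar',white,(355,265,395,310),.075)
show('tube?',grey,(100,210,160,255),.095)
for n,uv,z in [('tube',(116.9,232.8),.095),('round',(277.5,282.2),.05),('knobtop',(195.8,278.3),.046),('tubefoot',(90+185/3.6,210+95/3.6),0.0)]:
    print(n,plane(c,[uv],z))
q=np.array([(298,406),(368,437),(341,501),(272,470)])/3+[340,130]
P=plane(c,q,.065);print('sq',P,P.mean(0),np.linalg.norm(np.diff(P,axis=0),axis=1),[np.degrees(np.arctan2(*(b-a)[1::-1])) for a,b in zip(P[:-1],P[1:])])
tg=plane(c,[(340+318/3,130+150/3)],.02);print('tag',tg)
# side check
s=ctrl.get_calibration('side')
f=lambda x,y:np.array([(x/3+220,y/3+150)])
print('side tube',plane(s,f(256,44),.095),'round',plane(s,f(199,237),.05),'sq',plane(s,f(252,448),.065),'lid',plane(s,f(188,192),.014))
print('side sauc',plane(s,f(432,256),.027),plane(s,f(470,324),.027),plane(s,f(513,403),.027))
E
```

```text
sauc [288.8 179.7] [39.3 40.2] pos [0.6388 0.0681 0.027 ] diam 74.6
sauc [344.  177.2] [39.3 40.2] pos [ 0.6442 -0.0367  0.027 ] diam 75.0
sauc [398.8 174.9] [38.9 40.2] pos [ 0.6495 -0.1414  0.027 ] diam 74.6
round [277.  281.8] [34.4 34.9] pos [0.447  0.0861 0.05  ] diam 62.0
lid [200.3 277.5] [35.4 36.4] pos [0.4535 0.2338 0.014 ] diam 66.60000000000001
jar [376.2 288.8] [27.8 28.4] pos [ 0.4361 -0.0898  0.075 ] diam 48.800000000000004
tube? [125.  233.9] [24.9 48.4] pos [0.5291 0.343  0.095 ] diam 42.6
tube [[0.5308 0.357  0.095 ]]
round [[0.4463 0.0852 0.05  ]]
knobtop [[0.4527 0.2334 0.046 ]]
tubefoot [[0.5317 0.353  0.    ]]
sq [[ 0.4775 -0.2048  0.065 ]
 [ 0.4591 -0.2464  0.065 ]
 [ 0.4213 -0.2294  0.065 ]
 [ 0.4395 -0.1885  0.065 ]] [ 0.4494 -0.2173  0.065 ] [0.0455 0.0415 0.0448] [np.float64(-113.72941244309554), np.float64(155.76792329371753), np.float64(65.9894268459212)]
tag [[ 0.6418 -0.2338  0.02  ]]
side tube [[0.5352 0.3571 0.095 ]] round [[0.4491 0.0865 0.05  ]] sq [[ 0.4503 -0.2155  0.065 ]] lid [[0.4541 0.2277 0.014 ]]
side sauc [[0.6387 0.0631 0.027 ]] [[ 0.6444 -0.0406  0.027 ]] [[ 0.6493 -0.1458  0.027 ]]
```

```bash
cat > g.py <<'E'
import sys
from h import *
from station import ctrl
# usage g.py x y z jawdeg
x,y,z,j=map(float,sys.argv[1:5])
o=ctrl.get_obs();M=R.from_quat(o['ee_rot']).as_matrix()
d=M.T@(np.array([x,y,z])-o['eef_pos'])*100
J=np.radians(j);T=np.array([[-np.sin(J),np.cos(J),0],[np.cos(J),np.sin(J),0],[0,0,-1]]).T
print('cm',d.round(2),'rot',R.from_matrix(M.T@T).as_rotvec().round(3),'t',round(o['time_s'],2),'pos',o['eef_pos'],'op',round(o['opening'],3),'F',o['wrist_force'],'q',o['qpos'].round(2))
E
python3 g.py .450 -.2165 .19 66
```

```text
cm [-49.49 -69.16   2.48] rot [-0.001  0.     0.105] t 0.15 pos [0.1928 0.5941 0.214 ] op 1.001 F [-0.1482  0.0804 -0.1275] q [ 1.25  0.35  1.63  0.    1.16 -0.  ]
```

Emit:
move_arm:
  moves: [-4, -5.7, 0, 0, 0, 0.1, 100, -8, -11.2, 0, 0, 0, 0.1, 100, -12, -16.8, 0, 0, 0, 0.1, 100, -16, -22.4, 0, 0, 0, 0.1, 100, -20, -28, 0, 0, 0, 0.1, 100, -24, -33.6, 0, 0, 0, 0.1, 100, -28, -39.2, 0, 0, 0, 0.1, 100, -32, -44.8, 0, 0, 0, 0.1, 100, -36, -50.4, 0.5, 0, 0, 0.1, 100, -40, -56, 1, 0, 0, 0.1, 100, -44, -61.6, 1.5, 0, 0, 0.1, 100, -47, -66, 2, 0, 0, 0.105, 100]

```text
time_s: 1.15
eef_pos: [0.3434, 0.1159, 0.2092]
ee_rot: [0.208, 0.978, -0.0, 0.0]
wrist_force: [0.4, 1.2, -0.5]
opening: 0.997
```

```bash
python3 g.py .450 -.2165 .19 66
```

```text
cm [-23.23 -26.05   1.95] rot [-0.     0.001  0.001] t 1.15 pos [0.3434 0.1159 0.2092] op 0.997 F [ 0.3833  1.1811 -0.5182] q [ 0.32 -0.07  2.15 -0.    1.06 -0.83]
```

Emit:
move_arm:
  moves: [-23.2, -26, 2, 0, 0, 0, 80, -23.2, -26, 2, 0, 0, 0, 80, -23.2, -26, 2, 0, 0, 0, 80, -23.2, -26, 2, 0, 0, 0, 80, -23.2, -26, 2, 0, 0, 0, 80, -23.2, -26, 2, 0, 0, 0, 80, -23.2, -26, 2, 0, 0, 0, 80, -23.2, -26, 2, 0, 0, 0, 80, -23.2, -26, 2, 0, 0, 0, 80, -23.2, -26, 2, 0, 0, 0, 80, -23.2, -26, 2, 0, 0, 0, 80, -23.2, -26, 2, 0, 0, 0, 80]

```text
time_s: 2.15
eef_pos: [0.4491, -0.2149, 0.1892]
ee_rot: [0.208, 0.978, 0.0, -0.0]
wrist_force: [0.5, 0.2, 0.1]
opening: 0.798
```

```bash
python3 g.py .450 -.2165 .19 66; python3 - <<'E'
from h import *
from station import ctrl
o=ctrl.get_obs();im=ctrl.capture('wrist');cv2.imwrite('pics/w1.png',im)
c=ctrl.get_calibration('wrist');np.save('w1.npy',wT(c,o));print(proj(c,[[.45,-.2165,.065],[.45,-.2165,0]],wT(c,o)))
E
```

```text
cm [-0.15 -0.11 -0.08] rot [-0.    -0.001  0.001] t 2.15 pos [ 0.4491 -0.2149  0.1892] op 0.798 F [0.4664 0.1688 0.1349] q [-0.45  0.18  1.93 -0.    1.03 -1.6 ]
[[318.9343 238.9662]
 [319.1224 223.6051]]
```

View pics/w1.png

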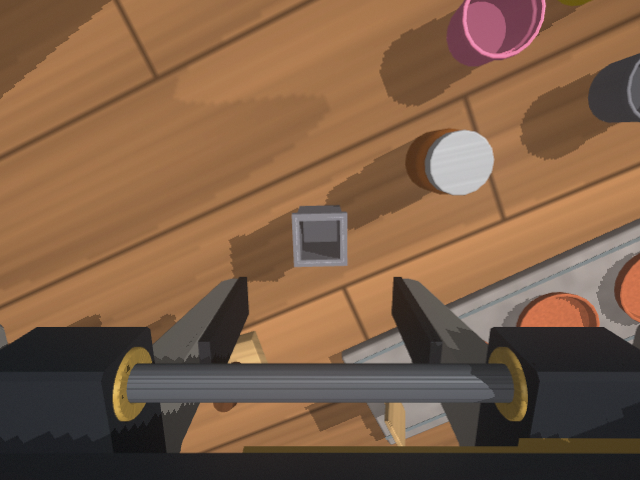

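Wrist view: the square pot's rim spans (292,212) to (348,268), with its centre at about (320,239.5). I predicted (319,239), so it is on target and aligned. Descending.

Emit:
move_arm:
  moves: [-0.15, -0.1, 4, 0, 0, 0, 80, -0.15, -0.1, 8, 0, 0, 0, 80, -0.15, -0.1, 12, 0, 0, 0, 80, -0.15, -0.1, 15, 0, 0, 0, 80, -0.15, -0.1, 16.9, 0, 0, 0, 80, -0.15, -0.1, 16.9, 0, 0, 0, 80, -0.15, -0.1, 16.9, 0, 0, 0, 60, -0.15, -0.1, 16.9, 0, 0, 0, 50, -0.15, -0.1, 16.9, 0, 0, 0, 35, -0.15, -0.1, 16.9, 0, 0, 0, 30, -0.15, -0.1, 16.9, 0, 0, 0, 30, -0.15, -0.1, 16.9, 0, 0, 0, 30]
  grip_force: 15

```text
time_s: 3.2
eef_pos: [0.4512, -0.2165, 0.0217]
ee_rot: [0.207, 0.978, -0.0, 0.001]
wrist_force: [0.1, 2.2, 8.6]
opening: 0.497
```

```bash
python3 g.py .45 -.2165 .17 66
```

```text
cm [  0.07  -0.05 -14.83] rot [0.    0.002 0.001] t 3.2 pos [ 0.4512 -0.2165  0.0217] op 0.497 F [0.1079 2.1902 8.6001] q [-0.45  0.44  2.04  0.    0.66 -1.6 ]
```

Emit:
move_arm:
  moves: [0, 0, 0, 0, 0, 0, 30, 0, 0, -2, 0, 0, 0, 30, 0, 0, -5, 0, 0, 0, 30, 0, 0, -9, 0, 0, 0, 30, 0, 0, -12, 0, 0, 0, 30, 0, 0, -14, 0, 0, 0, 30, 0, 0, -14, 0, 0, 0, 30]
  grip_force: 15

```text
time_s: 3.78
eef_pos: [0.4533, -0.2176, 0.1664]
ee_rot: [0.207, 0.978, -0.001, 0.005]
wrist_force: [-0.1, -0.7, -0.3]
opening: 0.497
```

```bash
python3 g.py .65 -.1435 .12 66;  python3 - <<'E'
from h import *
from station import ctrl
im=ctrl.capture('side');cv2.imwrite('pics/s2.png',cv2.resize(im[150:400,220:500],None,fx=2.4,fy=2.4))
im=ctrl.capture('wrist');cv2.imwrite('pics/w2.png',im)
E
```

```text
cm [-14.92  14.76   4.79] rot [-0.     0.01   0.001] t 3.78 pos [ 0.4533 -0.2176  0.1664] op 0.497 F [-0.0984 -0.7409 -0.2564] q [-0.45  0.21  1.95  0.    0.97 -1.6 ]
```

View pics/s2.png

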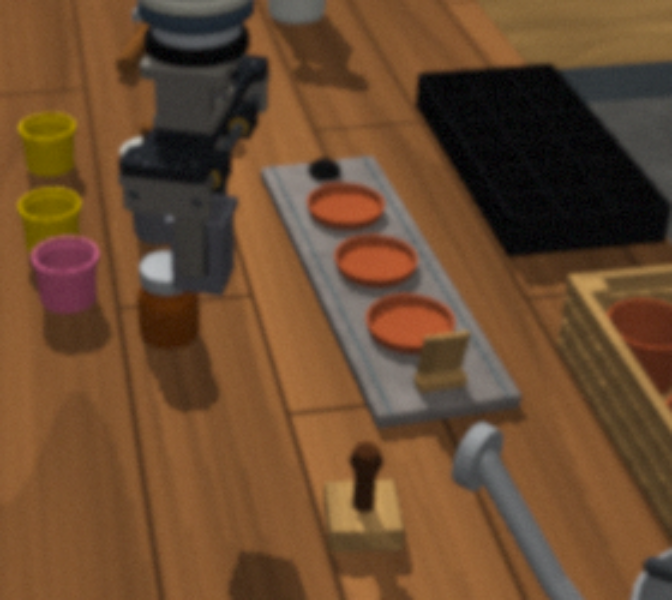

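View pics/w2.png

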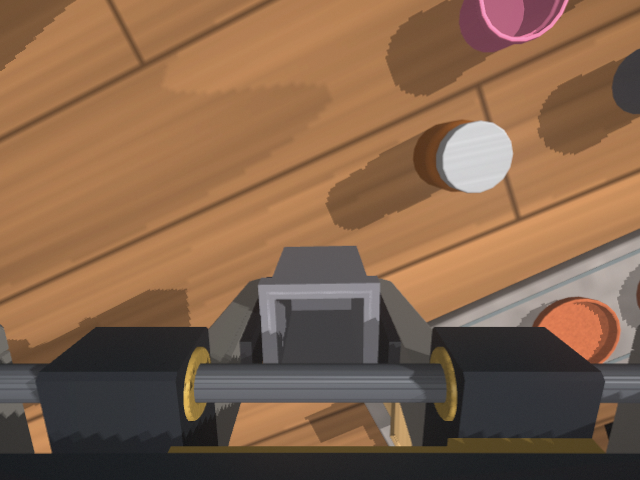

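Wrist view: the pot is held square with its rim level. I'll tighten the saucer positions before placing.

```bash
python3 - <<'E'
from h import *
from station import ctrl
for n,roi in (('top',(240,140,430,220)),('side',(340,220,420,302))):
    im=cv2.imread(f'pics/{n}0.png');c=ctrl.get_calibration(n);hsv=cv2.cvtColor(im,cv2.COLOR_BGR2HSV)
    m=cv2.inRange(hsv,(0,120,60),(12,255,255))|cv2.inRange(hsv,(174,120,60),(179,255,255));k=np.zeros_like(m);x0,y0,x1,y1=roi;k[y0:y1,x0:x1]=m[y0:y1,x0:x1]
    for q in cv2.findContours(k,0,cv2.CHAIN_APPROX_NONE)[0]:
        if cv2.contourArea(q)<200: continue
        P=plane(c,q.reshape(-1,2),.025)
        (x,y),r=cv2.minEnclosingCircle(P[:,:2].astype(np.float32)); e=cv2.fitEllipse((P[:,:2]*1000).astype(np.float32))
        print(n,round(x,4),round(y,4),'r',round(r,4),'ell',np.round(e[0],1),np.round(e[1],1))
E
```

```text
top 0.6395 0.0683 r 0.0395 ell [639.5  68.3] [76.6 77.3]
top 0.6449 -0.0369 r 0.0397 ell [644.7 -36.8] [77.1 77.4]
top 0.6503 -0.1417 r 0.0397 ell [ 650.2 -141.8] [77.2 77.6]
side 0.6475 -0.1417 r 0.0463 ell [ 648.  -138.8] [73.3 88.4]
side 0.6435 -0.0363 r 0.0468 ell [644.1 -37.1] [78.2 89.5]
side 0.6343 0.068 r 0.0468 ell [638.3  67.5] [77.5 89.1]
```

```bash
python3 g.py .65 -.142 .12 66
```

```text
cm [-15.13  14.88   4.3 ] rot [-0.     0.004  0.001] t 3.88 pos [ 0.4512 -0.2165  0.1624] op 0.503 F [-0.0782 -0.1477 -0.5574] q [-0.45  0.22  1.95  0.    0.97 -1.6 ]
```

Emit:
move_arm:
  moves: [-3, 3, 0.5, 0, 0, 0, 30, -6, 6, 1, 0, 0, 0, 30, -9, 9, 2, 0, 0, 0, 30, -12, 12, 3, 0, 0, 0, 30, -14, 13.8, 4, 0, 0, 0, 30, -15.1, 14.9, 4.3, 0, 0, 0, 30, -15.1, 14.9, 4.3, 0, 0, 0, 30, -15.1, 14.9, 4.3, 0, 0, 0, 30, -15.1, 14.9, 4.3, 0, 0, 0, 30]

```text
time_s: 4.63
eef_pos: [0.6481, -0.1419, 0.1187]
ee_rot: [0.207, 0.978, -0.001, 0.001]
wrist_force: [-0.8, -0.1, -0.1]
opening: 0.498
```

```bash
python3 g.py .65 -.142 .039 66
```

```text
cm [-0.17  0.07  7.97] rot [-0.001  0.002  0.001] t 4.63 pos [ 0.6481 -0.1419  0.1187] op 0.498 F [-0.7556 -0.0618 -0.1364] q [-0.22  0.51  1.63 -0.    1.01 -1.37]
```

Emit:
move_arm:
  moves: [-0.2, 0, 2.5, 0, 0, 0, 30, -0.2, 0, 5, 0, 0, 0, 30, -0.2, 0, 6.5, 0, 0, 0, 30, -0.2, 0, 7.4, 0, 0, 0, 30, -0.2, 0, 7.7, 0, 0, 0, 30, -0.2, 0, 7.8, 0, 0, 0, 30, -0.2, 0, 7.8, 0, 0, 0, 30, -0.2, 0, 7.8, 0, 0, 0, 30]

```text
time_s: 5.3
eef_pos: [0.6504, -0.1432, 0.0418]
ee_rot: [0.208, 0.978, -0.001, 0.001]
wrist_force: [0.1, -0.1, 0.3]
opening: 0.495
```

```bash
python3 g.py .65 -.142 .039 66
```

```text
cm [0.09 0.09 0.28] rot [-0.001  0.003  0.001] t 5.3 pos [ 0.6504 -0.1432  0.0418] op 0.495 F [ 0.0692 -0.0533  0.3393] q [-0.22  0.6   1.66 -0.    0.87 -1.37]
```

Emit:
move_arm:
  moves: [0, 0, 0.1, 0, 0, 0, 30, 0, 0, 0.15, 0, 0, 0, 30, 0, 0, 0.15, 0, 0, 0, 30, 0, 0, 0.15, 0, 0, 0, 55, 0, 0, 0.15, 0, 0, 0, 65, 0, 0, 0.15, 0, 0, 0, 70, 0, 0, 0.15, 0, 0, 0, 70, 0, 0, -1, 0, 0, 0, 70, 0, 0, -4, 0, 0, 0, 70, 0, 0, -8, 0, 0, 0, 70, 0, 0, -12, 0, 0, 0, 75, 0, 0, -14, 0, 0, 0, 85]

```text
time_s: 6.3
eef_pos: [0.6519, -0.1433, 0.1877]
ee_rot: [0.208, 0.978, -0.001, 0.004]
wrist_force: [1.8, -0.7, 0.3]
opening: 0.8
```

```bash
python3 g.py .447 .0855 .18 66;  python3 - <<'E'
from h import *
from station import ctrl
im=ctrl.capture('side');cv2.imwrite('pics/s3.png',cv2.resize(im[150:400,220:500],None,fx=2.4,fy=2.4))
E
```

```text
cm [28.02 12.59  0.53] rot [0.001 0.009 0.001] t 6.3 pos [ 0.6519 -0.1433  0.1877] op 0.8 F [ 1.7764 -0.6996  0.3216] q [-0.22  0.44  1.57 -0.    1.13 -1.37]
```

View pics/s3.png

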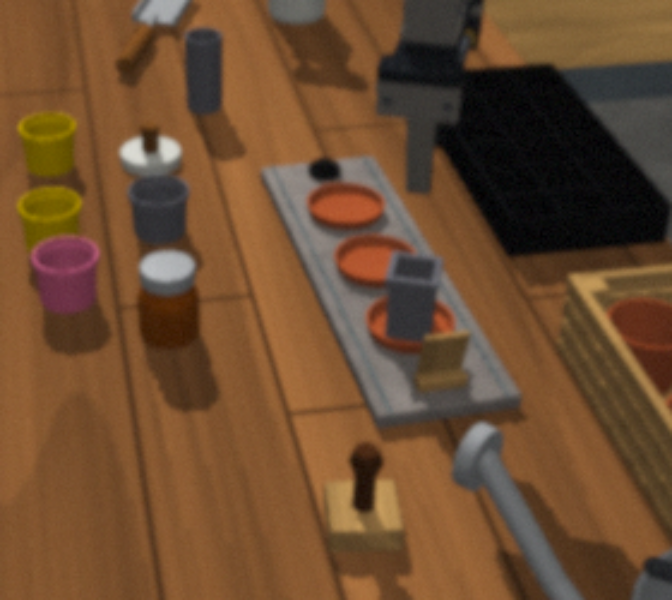

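Side view: the square pot stands upright in the saucer by the tag. Now the round pot.

Emit:
move_arm:
  moves: [4, 1.8, 0, 0, 0, 0, 100, 8, 3.6, 0, 0, 0, 0, 100, 12, 5.4, 0, 0, 0, 0, 100, 16, 7.2, 0, 0, 0, 0, 100, 20, 9, 0, 0, 0, 0, 100, 24, 10.8, 0, 0, 0, 0, 100, 27, 12, 0.5, 0, 0, 0, 100, 28, 12.6, 0.5, 0, 0, 0, 100, 28, 12.6, 0.5, 0, 0, 0, 100, 28, 12.6, 0.5, 0, 0, 0, 100]

```text
time_s: 7.18
eef_pos: [0.449, 0.0856, 0.1828]
ee_rot: [0.207, 0.978, -0.001, 0.007]
wrist_force: [-0.6, 0.1, -0.5]
opening: 1.001
```

```bash
python3 - <<'E'
from h import *
from station import ctrl
o=ctrl.get_obs();im=ctrl.capture('wrist');cv2.imwrite('pics/w3.png',im)
c=ctrl.get_calibration('wrist');print(proj(c,[[.447,.0855,.05],[.447,.0855,0]],wT(c,o)))
E
python3 g.py .447 .0855 .02 66
```

```text
[[318.8824 230.7471]
 [318.9376 219.0645]]
cm [ 0.5  -0.11 16.28] rot [0.002 0.015 0.002] t 7.23 pos [0.4497 0.0851 0.1828] op 1.0 F [ 0.2793 -0.7799 -0.3107] q [ 0.19  0.12  2.02 -0.01  0.99 -0.96]
```

View pics/w3.png

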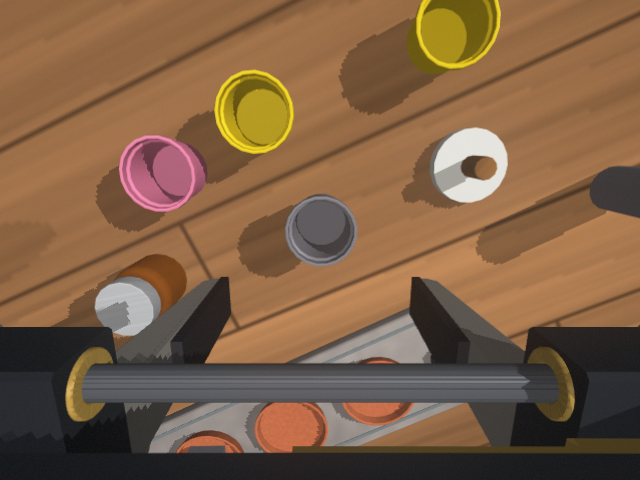

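Wrist view: the grey round pot is centred at (321,230), as predicted. Jar and look-alikes are clear of the fingers.

Emit:
move_arm:
  moves: [0.3, 0, 3, 0, 0.015, 0, 100, 0.4, 0, 6, 0, 0.015, 0, 100, 0.5, 0, 10, 0, 0.015, 0, 100, 0.5, 0, 13, 0, 0.015, 0, 100, 0.5, 0, 15.5, 0, 0.015, 0, 100, 0.5, 0, 16.3, 0, 0.015, 0, 100, 0.5, 0, 16.3, 0, 0.015, 0, 85, 0.5, 0, 16.3, 0, 0.015, 0, 70, 0.5, 0, 16.3, 0, 0.015, 0, 60, 0.5, 0, 16.3, 0, 0.015, 0, 50, 0.5, 0, 16.3, 0, 0.015, 0, 50, 0.5, 0, 16.3, 0, 0.015, 0, 50]
  grip_force: 15

```text
time_s: 8.23
eef_pos: [0.4486, 0.0866, 0.0211]
ee_rot: [0.207, 0.978, 0.002, 0.001]
wrist_force: [-0.7, -2.2, 7.2]
opening: 0.678
```

```bash
python3 g.py .447 .0855 .15 66
```

```text
cm [  0.08  -0.13 -12.89] rot [0.003 0.002 0.002] t 8.23 pos [0.4486 0.0866 0.0211] op 0.678 F [-0.6701 -2.1551  7.1526] q [ 0.19  0.4   2.13  0.    0.61 -0.97]
```

Emit:
move_arm:
  moves: [0, 0, 0, 0, 0, 0, 50, 0, 0, -2, 0, 0, 0, 50, 0, 0, -5, 0, 0, 0, 50, 0, 0, -8, 0, 0, 0, 50, 0, 0, -11, 0, 0, 0, 50, 0, 0, -13, 0, 0, 0, 50, 0, 0, -13, 0, 0, 0, 50, 0, 0, -13, 0, 0, 0, 50]

```text
time_s: 8.9
eef_pos: [0.4489, 0.0865, 0.1522]
ee_rot: [0.207, 0.978, 0.002, 0.003]
wrist_force: [0.2, -0.5, -0.9]
opening: 0.681
```

```bash
python3 - <<'E'
from h import *
from station import ctrl
im=ctrl.capture('wrist');cv2.imwrite('pics/w4.png',im)
E
python3 g.py .639 .068 .12 66
```

```text
cm [-18.21   6.05   3.16] rot [0.004 0.002 0.002] t 8.95 pos [0.4479 0.0863 0.1509] op 0.682 F [ 0.2369  0.7545 -1.4995] q [ 0.19  0.17  2.05  0.    0.92 -0.97]
```

View pics/w4.png

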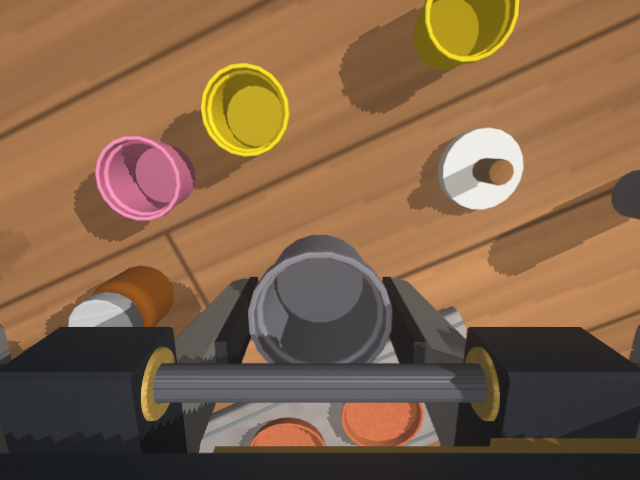

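The round pot is held level (centre about (320,305)). On to saucer a.

Emit:
move_arm:
  moves: [-4, 1.3, 0.5, 0, 0, 0, 50, -8, 2.6, 1, 0, 0, 0, 50, -12, 4, 2, 0, 0, 0, 50, -15, 5, 2.5, 0, 0, 0, 50, -17.5, 5.8, 3.1, 0, 0, 0, 50, -18.2, 6.1, 3.1, 0, 0, 0, 50, -18.2, 6.1, 3.1, 0, 0, 0, 50, -18.2, 6.1, 3.1, 0, 0, 0, 50, -18.2, 6.1, 3.1, 0, 0, 0, 50]

```text
time_s: 9.7
eef_pos: [0.6372, 0.0686, 0.1199]
ee_rot: [0.207, 0.978, 0.001, 0.0]
wrist_force: [-0.3, 0.7, -0.4]
opening: 0.683
```

```bash
python3 g.py .639 .068 .0405 66
```

```text
cm [-0.19 -0.    7.94] rot [0.003 0.    0.002] t 9.7 pos [0.6372 0.0686 0.1199] op 0.683 F [-0.3174  0.6675 -0.3794] q [ 0.1   0.47  1.68  0.    0.99 -1.05]
```

Emit:
move_arm:
  moves: [-0.2, 0, 2.5, 0, 0, 0, 50, -0.2, 0, 5, 0, 0, 0, 50, -0.2, 0, 6.5, 0, 0, 0, 50, -0.2, 0, 7.4, 0, 0, 0, 50, -0.2, 0, 7.7, 0, 0, 0, 50, -0.2, 0, 7.8, 0, 0, 0, 50, -0.2, 0, 7.8, 0, 0, 0, 50, -0.2, 0, 7.8, 0, 0, 0, 50]

```text
time_s: 10.37
eef_pos: [0.6398, 0.0681, 0.0431]
ee_rot: [0.207, 0.978, 0.002, 0.001]
wrist_force: [-0.3, 1.3, -0.5]
opening: 0.682
```

```bash
python3 g.py .639 .068 .0405 66
```

```text
cm [ 0.07 -0.05  0.26] rot [0.004 0.002 0.002] t 10.37 pos [0.6398 0.0681 0.0431] op 0.682 F [-0.2541  1.2817 -0.5015] q [ 0.1   0.57  1.71  0.    0.85 -1.05]
```

Emit:
move_arm:
  moves: [0, 0, 0.1, 0, 0, 0, 50, 0, 0, 0.2, 0, 0, 0, 50, 0, 0, 0.25, 0, 0, 0, 50, 0, 0, 0.25, 0, 0, 0, 50, 0, 0, 0.25, 0, 0, 0, 75, 0, 0, 0.25, 0, 0, 0, 85, 0, 0, 0.25, 0, 0, 0, 85, 0, 0, 0.25, 0, 0, 0, 85, 0, 0, -3, 0, 0, 0, 85, 0, 0, -7, 0, 0, 0, 85, 0, 0, -11, 0, 0, 0, 85, 0, 0, -14, 0, 0, 0, 85]

```text
time_s: 11.37
eef_pos: [0.64, 0.0679, 0.1863]
ee_rot: [0.207, 0.978, 0.002, 0.002]
wrist_force: [1.6, 0.8, 0.4]
opening: 0.853
```

```bash
python3 - <<'E'
from h import *
from station import ctrl
im=ctrl.capture('side');cv2.imwrite('pics/s4.png',cv2.resize(im[150:400,220:500],None,fx=2.4,fy=2.4))
E
python3 g.py .532 .357 .20 66
```

```text
cm [21.83 21.93 -0.82] rot [0.009 0.01  0.002] t 11.42 pos [0.643  0.0682 0.1922] op 0.852 F [2.535  0.0613 4.7202] q [ 0.1   0.4   1.62  0.    1.11 -1.05]
```

View pics/s4.png

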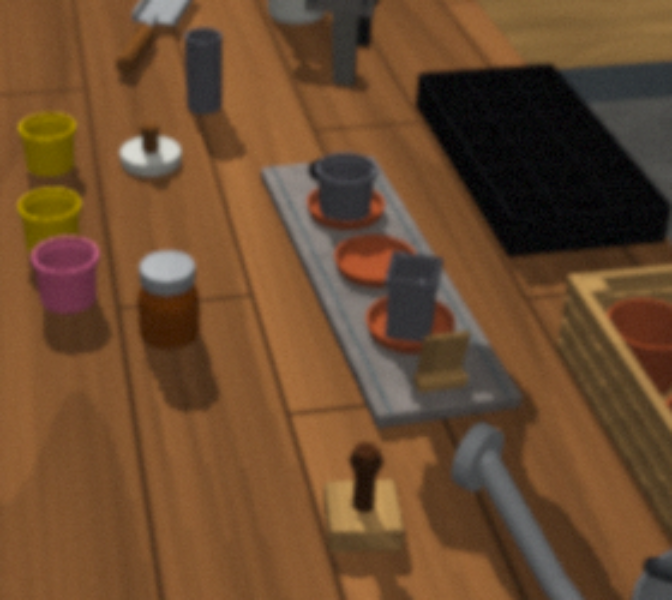

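The round pot sits in the far-end saucer (rim centre about (345,172) in the crop). Now the slim pot.

Emit:
move_arm:
  moves: [3, 3, 0, 0, 0, 0, 85, 6, 6, 0, 0.01, 0.01, 0, 85, 9, 9, 0, 0.01, 0.01, 0, 85, 12, 12, 0, 0.01, 0.01, 0, 85, 15, 15, 0, 0.01, 0.01, 0, 85, 18, 18, 0, 0.01, 0.01, 0, 85, 20.5, 20.5, -0.5, 0.01, 0.01, 0, 85, 21.8, 21.9, -0.8, 0.01, 0.01, 0, 85, 21.8, 21.9, -0.8, 0.01, 0.01, 0, 85, 21.8, 21.9, -0.8, 0.01, 0.01, 0, 85, 21.8, 21.9, -0.8, 0.01, 0.01, 0, 85]

```text
time_s: 12.33
eef_pos: [0.5322, 0.3557, 0.1993]
ee_rot: [0.207, 0.978, -0.001, -0.0]
wrist_force: [-0.5, 0.1, -0.5]
opening: 0.845
```

```bash
python3 - <<'E'
from h import *
from station import ctrl
o=ctrl.get_obs();im=ctrl.capture('wrist');cv2.imwrite('pics/w5.png',im)
c=ctrl.get_calibration('wrist');print(proj(c,[[.532,.357,.095],[.532,.357,0]],wT(c,o)))
E
python3 g.py .532 .357 .045 66
```

```text
[[321.9586 242.1894]
 [321.7001 219.4188]]
cm [ 0.12  0.18 15.44] rot [-0.002  0.     0.001] t 12.38 pos [0.5324 0.3553 0.1994] op 0.849 F [-0.0777  0.29    0.155 ] q [ 0.59  0.39  1.61 -0.    1.14 -0.57]
```

View pics/w5.png

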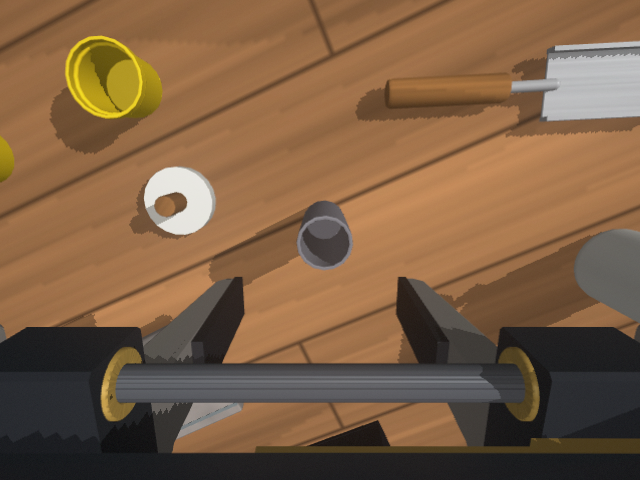

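The slim pot's rim is at (325,242), about 2 mm along +y from my prediction.

Emit:
move_arm:
  moves: [0.1, 0.3, 3, 0, 0, 0, 85, 0.1, 0.3, 6, 0, 0, 0, 85, 0.1, 0.3, 9, 0, 0, 0, 85, 0.1, 0.3, 12, 0, 0, 0, 85, 0.1, 0.3, 14.5, 0, 0, 0, 85, 0.1, 0.3, 15.4, 0, 0, 0, 80, 0.1, 0.3, 15.4, 0, 0, 0, 65, 0.1, 0.3, 15.4, 0, 0, 0, 50, 0.1, 0.3, 15.4, 0, 0, 0, 35, 0.1, 0.3, 15.4, 0, 0, 0, 30, 0.1, 0.3, 15.4, 0, 0, 0, 30, 0.1, 0.3, 15.4, 0, 0, 0, 30]
  grip_force: 15

```text
time_s: 13.38
eef_pos: [0.5337, 0.3587, 0.0471]
ee_rot: [0.207, 0.978, -0.0, 0.001]
wrist_force: [-0.4, -1.7, 7.0]
opening: 0.477
```

```bash
python3 g.py .532 .357 .18 66
```

```text
cm [  0.06  -0.23 -13.29] rot [0.    0.002 0.002] t 13.38 pos [0.5337 0.3587 0.0471] op 0.477 F [-0.4014 -1.7023  7.0289] q [ 0.59  0.57  1.71 -0.    0.86 -0.56]
```

Emit:
move_arm:
  moves: [0, 0, 0, 0, 0, 0, 30, 0, 0, -2, 0, 0, 0, 30, 0, 0, -5, 0, 0, 0, 30, 0, 0, -8, 0, 0, 0, 30, 0, 0, -11, 0, 0, 0, 30, 0, 0, -13, 0, 0, 0, 30, 0, 0, -13, 0, 0, 0, 30, 0, 0, -13, 0, 0, 0, 30]

```text
time_s: 14.05
eef_pos: [0.5338, 0.3592, 0.1781]
ee_rot: [0.207, 0.978, 0.001, 0.002]
wrist_force: [-0.7, -0.2, -1.2]
opening: 0.473
```

```bash
python3 - <<'E'
from h import *
from station import ctrl
im=ctrl.capture('wrist');cv2.imwrite('pics/w6.png',im)
E
python3 g.py .6447 -.037 .165 66
```

```text
cm [-26.24 -31.65   1.21] rot [-0.     0.002  0.002] t 14.1 pos [0.533  0.3587 0.1766] op 0.476 F [ 0.1208  0.3066 -1.6147] q [ 0.59  0.42  1.63 -0.    1.1  -0.56]
```

View pics/w6.png

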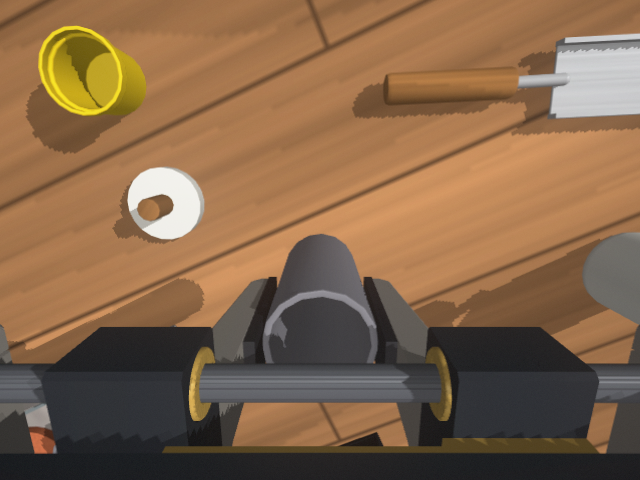

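The slim pot is held upright (rim centre near (321,340)). Carrying it to the middle saucer.

Emit:
move_arm:
  moves: [-2.4, -2.9, 0, 0, 0, 0, 30, -4.8, -5.8, 0, 0, 0, 0, 30, -7.2, -8.7, 0, 0, 0, 0, 30, -9.6, -11.6, 0, 0, 0, 0, 30, -12, -14.5, 0, 0, 0, 0, 30, -14.4, -17.4, 0, 0, 0, 0, 30, -16.8, -20.3, 0, 0, 0, 0, 30, -19.2, -23.2, 0, 0, 0, 0, 30, -21.6, -26.1, 0, 0, 0, 0, 30, -24, -29, 0, 0, 0, 0, 30, -25.5, -30.8, 0.5, 0, 0, 0, 30, -26.2, -31.6, 1, 0, 0, 0, 30]

```text
time_s: 15.1
eef_pos: [0.6442, -0.0397, 0.1649]
ee_rot: [0.208, 0.978, -0.001, -0.0]
wrist_force: [0.2, 0.4, -0.8]
opening: 0.477
```

Emit:
move_arm:
  moves: [0, 0, 0, 0, 0, 0, 30, 0, 0, 0, 0, 0, 0, 30]

```text
time_s: 15.27
eef_pos: [0.6426, -0.0397, 0.1626]
ee_rot: [0.209, 0.978, -0.001, -0.002]
wrist_force: [0.5, 0.2, -1.2]
opening: 0.475
```

```bash
python3 g.py .6447 -.037 .066 66
```

```text
cm [-0.12  0.36  9.66] rot [-0.003 -0.004 -0.002] t 15.27 pos [ 0.6426 -0.0397  0.1626] op 0.475 F [ 0.4691  0.1997 -1.2289] q [-0.06  0.43  1.63 -0.    1.08 -1.21]
```

Emit:
move_arm:
  moves: [-0.1, 0.3, 2.5, 0, 0, 0, 30, -0.1, 0.3, 5, 0, 0, 0, 30, -0.1, 0.3, 7.5, 0, 0, 0, 30, -0.1, 0.3, 9, 0, 0, 0, 30, -0.1, 0.3, 9.3, 0, 0, 0, 30, -0.1, 0.3, 9.4, 0, 0, 0, 30, -0.1, 0.3, 9.4, 0, 0, 0, 30, -0.1, 0.3, 9.4, 0, 0, 0, 30]

```text
time_s: 15.93
eef_pos: [0.6451, -0.0369, 0.0698]
ee_rot: [0.208, 0.978, -0.001, -0.001]
wrist_force: [-0.8, -0.4, -0.9]
opening: 0.476
```

```bash
python3 g.py .6447 -.037 .066 66
```

```text
cm [ 0.03 -0.03  0.38] rot [-0.002 -0.002 -0.001] t 15.93 pos [ 0.6451 -0.0369  0.0698] op 0.476 F [-0.8313 -0.3963 -0.9454] q [-0.06  0.54  1.69 -0.    0.91 -1.21]
```

Emit:
move_arm:
  moves: [0, 0, 0.2, 0, 0, 0, 30, 0, 0, 0.35, 0, 0, 0, 30, 0, 0, 0.4, 0, 0, 0, 30, 0, 0, 0.4, 0, 0, 0, 30, 0, 0, 0.4, 0, 0, 0, 50, 0, 0, 0.4, 0, 0, 0, 65, 0, 0, 0.4, 0, 0, 0, 68, 0, 0, 0.4, 0, 0, 0, 68, 0, 0, -3, 0, 0, 0, 68, 0, 0, -7, 0, 0, 0, 68, 0, 0, -11, 0, 0, 0, 68, 0, 0, -14, 0, 0, 0, 68]

```text
time_s: 16.93
eef_pos: [0.6462, -0.0368, 0.213]
ee_rot: [0.209, 0.978, -0.001, -0.0]
wrist_force: [0.2, 0.2, -0.2]
opening: 0.677
```

```bash
python3 - <<'E'
from h import *
from station import ctrl
im=ctrl.capture('side');cv2.imwrite('pics/s5.png',cv2.resize(im[150:400,220:500],None,fx=2.4,fy=2.4))
E
python3 g.py .453 .2325 .18 66
```

```text
cm [28.92 16.6   3.72] rot [ 0.001  0.007 -0.001] t 16.98 pos [ 0.6491 -0.037   0.219 ] op 0.68 F [ 3.1243 -0.4396  3.6392] q [-0.06  0.38  1.58 -0.    1.17 -1.21]
```

View pics/s5.png

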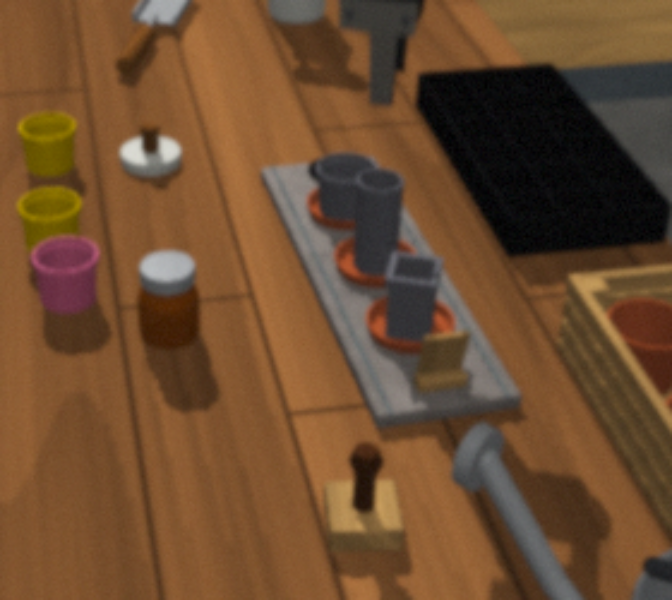

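All three pots stand upright in their saucers. Now the lid.

Emit:
move_arm:
  moves: [3, 1.7, 0, 0, 0, 0, 55, 6.5, 3.7, 0, 0, 0.005, 0, 55, 10, 5.7, 0, 0, 0.005, 0, 55, 13.5, 7.7, 0, 0, 0.005, 0, 55, 17, 9.7, 0.5, 0, 0.005, 0, 55, 20.5, 11.7, 1, 0, 0.005, 0, 55, 24, 13.7, 2, 0, 0.005, 0, 55, 27, 15.5, 3, 0, 0.005, 0, 55, 28.9, 16.6, 3.7, 0, 0.005, 0, 55, 28.9, 16.6, 3.7, 0, 0.005, 0, 55, 28.9, 16.6, 3.7, 0, 0.005, 0, 55, 28.9, 16.6, 3.7, 0, 0.005, 0, 55]

```text
time_s: 17.98
eef_pos: [0.4537, 0.2322, 0.1804]
ee_rot: [0.208, 0.978, 0.0, 0.001]
wrist_force: [1.2, 0.6, 0.4]
opening: 0.551
```

```bash
python3 - <<'E'
from h import *
from station import ctrl
o=ctrl.get_obs();im=ctrl.capture('wrist');cv2.imwrite('pics/w7.png',im)
c=ctrl.get_calibration('wrist');T=wT(c,o);print(proj(c,[[.453,.2325,.014],[.453,.2325,.046]],T))
hsv=cv2.cvtColor(im,cv2.COLOR_BGR2HSV);m=cv2.inRange(hsv,(0,0,130),(179,60,255));m[330:]=0;m=cv2.morphologyEx(m,cv2.MORPH_CLOSE,np.ones((15,15)))
for q in cv2.findContours(m,0,cv2.CHAIN_APPROX_NONE)[0]:
    if cv2.contourArea(q)>800: print(cv2.fitEllipse(q),plane(c,[cv2.fitEllipse(q)[0]],.014,T))
k=cv2.inRange(hsv,(5,90,50),(20,255,255))
E
python3 g.py .453 .2325 .018 66
```

```text
[[319.9445 225.4578]
 [319.99   233.0961]]
((322.71722412109375, 224.98049926757812), (69.20585632324219, 69.8194808959961), 74.12191009521484) [[0.4537 0.2351 0.014 ]]
cm [ 0.17 -0.02 16.25] rot [ 0.002  0.003 -0.002] t 18.03 pos [0.4541 0.2319 0.1805] op 0.55 F [-0.4744 -0.3737 -0.1342] q [ 0.47  0.21  1.91 -0.    1.01 -0.68]
```

View pics/w7.png

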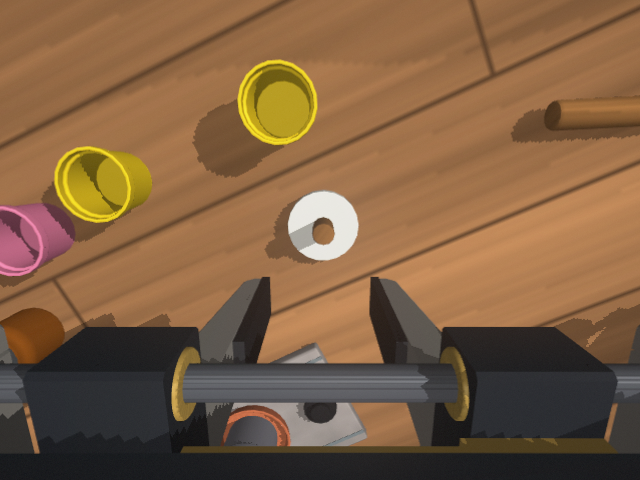

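The lid is centred at (322.7,225), which gives (0.4537, 0.235). I'll shift +2 mm and grip the knob.

Emit:
move_arm:
  moves: [0.2, 0.2, 3, 0, 0, 0, 55, 0.2, 0.2, 6, 0, 0, 0, 55, 0.2, 0.2, 9, 0, 0, 0, 55, 0.2, 0.2, 12, 0, 0, 0, 55, 0.2, 0.2, 14.5, 0, 0, 0, 55, 0.2, 0.2, 15.8, 0, 0, 0, 55, 0.2, 0.2, 16.1, 0, 0, 0, 55, 0.2, 0.2, 16.1, 0, 0, 0, 45, 0.2, 0.2, 16.1, 0, 0, 0, 30, 0.2, 0.2, 16.1, 0, 0, 0, 15, 0.2, 0.2, 16.1, 0, 0, 0, 5, 0.2, 0.2, 16.1, 0, 0, 0, 5]
  grip_force: 20

```text
time_s: 19.03
eef_pos: [0.4543, 0.2349, 0.0205]
ee_rot: [0.209, 0.978, 0.001, 0.002]
wrist_force: [0.6, 0.1, 2.9]
opening: 0.211
```

Emit:
move_arm:
  moves: [0, 0, 0, 0, 0, 0, 5, 0, 0, 0, 0, 0, 0, 5]

```text
time_s: 19.2
eef_pos: [0.4546, 0.2351, 0.0211]
ee_rot: [0.209, 0.978, 0.001, 0.003]
wrist_force: [0.5, 0.3, -0.4]
opening: 0.21
```

```bash
python3 g.py .453 .2325 .018 66
```

```text
cm [ 0.04 -0.31  0.31] rot [ 0.004  0.005 -0.002] t 19.2 pos [0.4546 0.2351 0.0211] op 0.21 F [ 0.5262  0.2671 -0.3775] q [ 0.48  0.45  2.02 -0.    0.66 -0.67]
```

Emit:
move_arm:
  moves: [0, 0, -2, 0, 0, 0, 5, 0, 0, -5, 0, 0, 0, 5, 0, 0, -8, 0, 0, 0, 5, 0, 0, -11, 0, 0, 0, 5, 0, 0, -14, 0, 0, 0, 5, 0, 0, -17, 0, 0, 0, 5, 0, 0, -18.5, 0, 0, 0, 5, 0, 0, -18.5, 0, 0, 0, 5, 0, 0, -18.5, 0, 0, 0, 5]

```text
time_s: 19.95
eef_pos: [0.4537, 0.235, 0.2065]
ee_rot: [0.209, 0.978, 0.002, 0.003]
wrist_force: [-0.6, -0.3, -0.5]
opening: 0.212
```

```bash
python3 - <<'E'
from h import *
from station import ctrl
im=ctrl.capture('wrist');cv2.imwrite('pics/w8.png',im)
im=ctrl.capture('top');cv2.imwrite('pics/top1.png',im)
cv2.imwrite('pics/t3.png',cv2.resize(im[130:230,220:470],None,fx=3.2,fy=3.2,interpolation=2))
s=ctrl.capture('side');cv2.imwrite('pics/s6.png',cv2.resize(s[150:350,300:470],None,fx=3,fy=3,interpolation=2))
E
python3 g.py .6447 -.037 .2 66
```

```text
cm [-28.61 -16.93   0.5 ] rot [ 0.002  0.003 -0.002] t 20.1 pos [0.4526 0.2344 0.2045] op 0.212 F [-0.6689  0.0128 -0.4182] q [ 0.48  0.18  1.89 -0.    1.07 -0.67]
```

View pics/w8.png

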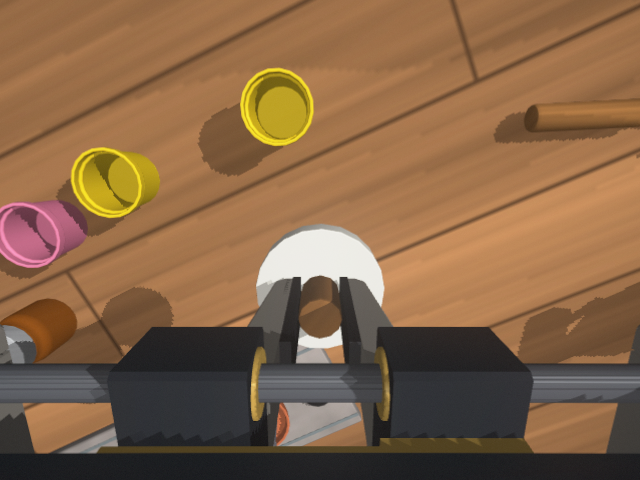

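View pics/t3.png

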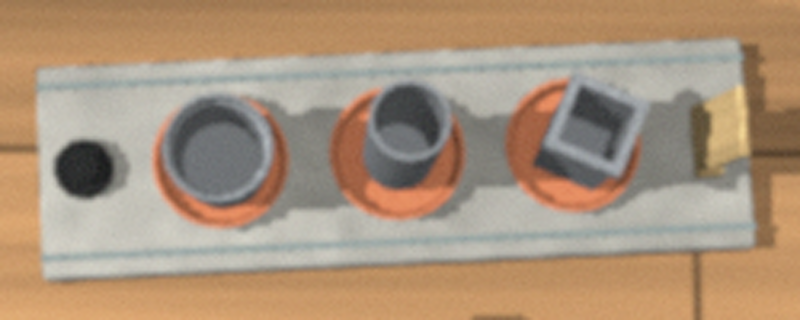

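View pics/s6.png

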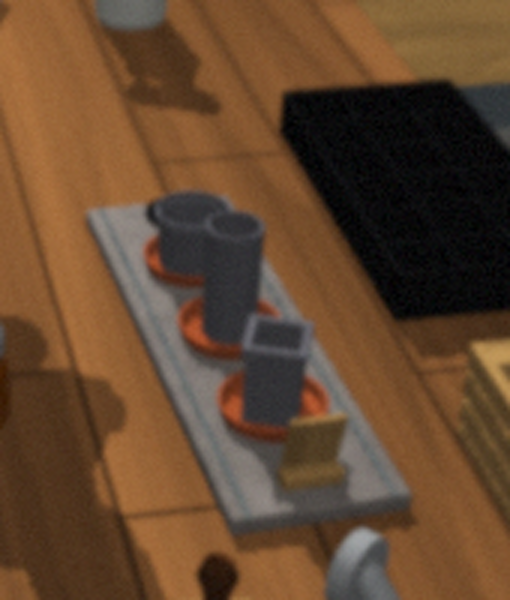

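```bash
python3 - <<'E'
from h import *
from station import ctrl
c=ctrl.get_calibration('top');s=ctrl.get_calibration('side')
t=lambda x,y:[(x/3.2+220,y/3.2+130)]
f=lambda x,y:[(x/3+300,y/3+150)]
for n,a,b,z in [('tube',(409,120),(234,227),.114),('round',(218,150),(194,211),.069),('sq',(598,126),(279,338),.084)]:
    o1,d1=ray(c,t(*a));o2,d2=ray(s,f(*b));A=np.c_[d1[0],-d2[0]];k=np.linalg.lstsq(A,o2-o1,rcond=None)[0]
    print(n,plane(c,t(*a),z),plane(s,f(*b),z),'tri',(o1+d1[0]*k[0]+o2+d2[0]*k[1])/2)
E
```

```text
tube [[ 0.6425 -0.0374  0.114 ]] [[ 0.6427 -0.0408  0.114 ]] tri [ 0.6433 -0.0376  0.1121]
round [[0.6352 0.0667 0.069 ]] [[0.6389 0.0643 0.069 ]] tri [0.6375 0.0666 0.0675]
sq [[ 0.647  -0.1447  0.084 ]] [[ 0.6496 -0.1466  0.084 ]] tri [ 0.6487 -0.1452  0.0828]
```

The pots triangulate to within about 4 mm of the saucer centres, at standing height. Next, the lid goes to (0.643, -0.038).

Emit:
move_arm:
  moves: [-2.6, -1.5, 0, 0, 0, 0, 5, -5.2, -3, 0, 0, 0, 0, 5, -7.8, -4.5, 0, 0, 0, 0, 5, -10.4, -6.1, 0, 0, 0, 0, 5, -13, -7.7, 0, 0, 0, 0, 5, -15.6, -9.2, 0, 0, 0, 0, 5, -18.2, -10.8, 0, 0, 0, 0, 5, -20.8, -12.3, 0, 0, 0, 0, 5, -23.4, -13.8, 0, 0, 0, 0, 5, -26, -15.4, 0, 0, 0, 0, 5, -27.8, -16.5, 0, 0, 0, 0, 5, -28.5, -17, 0, 0, 0, 0, 5]

```text
time_s: 21.1
eef_pos: [0.644, -0.0396, 0.2029]
ee_rot: [0.21, 0.978, 0.0, 0.001]
wrist_force: [-0.1, 0.8, -0.9]
opening: 0.213
```

Emit:
move_arm:
  moves: [0, 0, 0, 0, 0, 0, 5, 0, 0, 0, 0, 0, 0, 5, 0, 0, 0, 0, 0, 0, 5]

```text
time_s: 21.35
eef_pos: [0.6429, -0.0387, 0.2019]
ee_rot: [0.209, 0.978, 0.0, -0.0]
wrist_force: [-0.0, -0.0, -1.0]
opening: 0.208
```

```bash
python3 g.py .643 -.038 .13 66
```

```text
cm [0.02 0.06 7.19] rot [ 0.    -0.001 -0.003] t 21.35 pos [ 0.6429 -0.0387  0.2019] op 0.208 F [-0.0198 -0.0449 -0.9942] q [-0.06  0.39  1.6   0.    1.15 -1.21]
```

Emit:
move_arm:
  moves: [0, 0, 2, 0, 0, 0, 5, 0, 0, 4, 0, 0, 0, 5, 0, 0, 5.5, 0, 0, 0, 5, 0, 0, 6.5, 0, 0, 0, 5, 0, 0, 7, 0, 0, 0, 5, 0, 0, 7.2, 0, 0, 0, 5, 0, 0, 7.2, 0, 0, 0, 5]

```text
time_s: 21.93
eef_pos: [0.6429, -0.0382, 0.1301]
ee_rot: [0.209, 0.978, 0.0, -0.0]
wrist_force: [-0.6, 0.0, -0.3]
opening: 0.211
```

```bash
python3 g.py .643 -.038 .125 66;python3 - <<'E'
from h import *
from station import ctrl
s=ctrl.capture('side');cv2.imwrite('pics/s7.png',cv2.resize(s[150:350,300:470],None,fx=3,fy=3,interpolation=2))
E
```

```text
cm [-0.    0.02  0.51] rot [ 0.    -0.001 -0.002] t 21.93 pos [ 0.6429 -0.0382  0.1301] op 0.211 F [-0.5527  0.0496 -0.3386] q [-0.06  0.47  1.66  0.    1.01 -1.21]
```

View pics/s7.png

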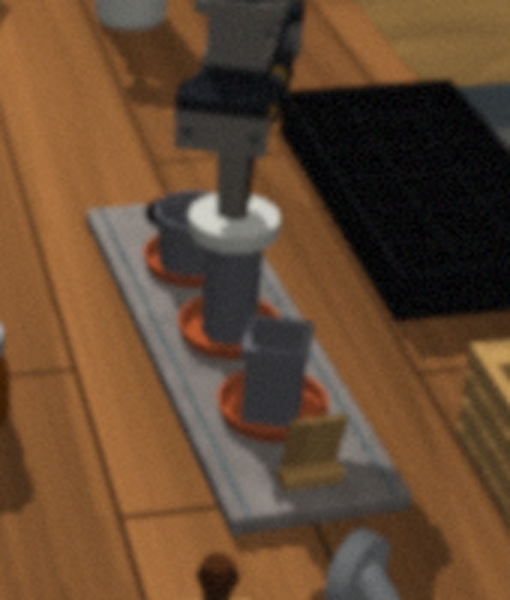

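The lid sits over the slim pot. Lowering the last few millimetres, with a pause before release.

Emit:
move_arm:
  moves: [0, 0, 0.2, 0, 0, 0, 5, 0, 0, 0.4, 0, 0, 0, 5, 0, 0, 0.5, 0, 0, 0, 5, 0, 0, 0.5, 0, 0, 0, 5, 0, 0, 0.5, 0, 0, 0, 5]

```text
time_s: 22.4
eef_pos: [0.6433, -0.0384, 0.1257]
ee_rot: [0.209, 0.978, 0.0, 0.0]
wrist_force: [0.7, 0.9, 0.0]
opening: 0.213
```

Emit:
move_arm:
  moves: [0, 0, 0.1, 0, 0, 0, 5, 0, 0, 0.1, 0, 0, 0, 5, 0, 0, 0.1, 0, 0, 0, 5, 0, 0, 0.1, 0, 0, 0, 5]

```text
time_s: 22.73
eef_pos: [0.6433, -0.0384, 0.1247]
ee_rot: [0.209, 0.978, 0.0, 0.0]
wrist_force: [-0.4, -0.4, 0.2]
opening: 0.213
```

Emit:
move_arm:
  moves: [0, 0, 0.05, 0, 0, 0, 25, 0, 0, 0.05, 0, 0, 0, 35, 0, 0, 0.05, 0, 0, 0, 50, 0, 0, 0.05, 0, 0, 0, 55, 0, 0, 0.05, 0, 0, 0, 55, 0, 0, -2, 0, 0, 0, 55, 0, 0, -6, 0, 0, 0, 55, 0, 0, -10, 0, 0, 0, 55, 0, 0, -12, 0, 0, 0, 55, 0, 0, -12, 0, 0, 0, 55]

```text
time_s: 23.57
eef_pos: [0.6461, -0.0387, 0.2507]
ee_rot: [0.209, 0.978, 0.001, 0.004]
wrist_force: [0.3, -0.1, -0.4]
opening: 0.552
```

Emit:
move_arm:
  moves: [4, 4, 0, 0, 0, 0, 55, 8, 8, 0, 0, 0, 0, 55, 12, 12, 0, 0, 0, 0, 55, 16, 16, 0, 0, 0, 0, 55, 20, 20, 0, 0, 0, 0, 55, 20, 20, 0, 0, 0, 0, 55, 20, 20, 0, 0, 0, 0, 55, 20, 20, 0, 0, 0, 0, 55, 20, 20, 0, 0, 0, 0, 55]

```text
time_s: 24.32
eef_pos: [0.5445, 0.2269, 0.249]
ee_rot: [0.208, 0.978, 0.001, 0.004]
wrist_force: [0.2, -0.6, 0.1]
opening: 0.548
```

```bash
python3 - <<'E'
from h import *
from station import ctrl
s=ctrl.capture('side');cv2.imwrite('pics/s8.png',cv2.resize(s[150:350,220:470],None,fx=3,fy=3,interpolation=2))
im=ctrl.capture('top');cv2.imwrite('pics/top2.png',im)
cv2.imwrite('pics/t4.png',cv2.resize(im[130:320,220:540],None,fx=2.5,fy=2.5,interpolation=2))
print(ctrl.get_obs()['time_s'])
E
```

```text
24.4167
```

View pics/s8.png

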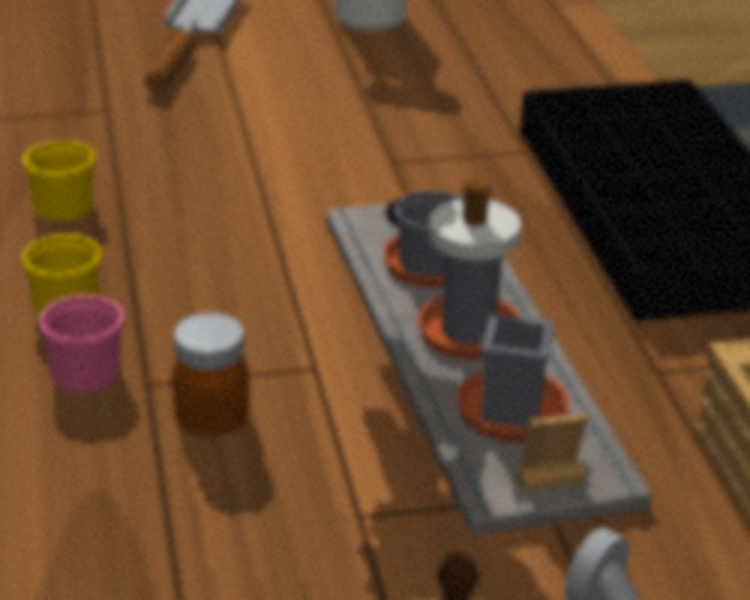

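View pics/t4.png

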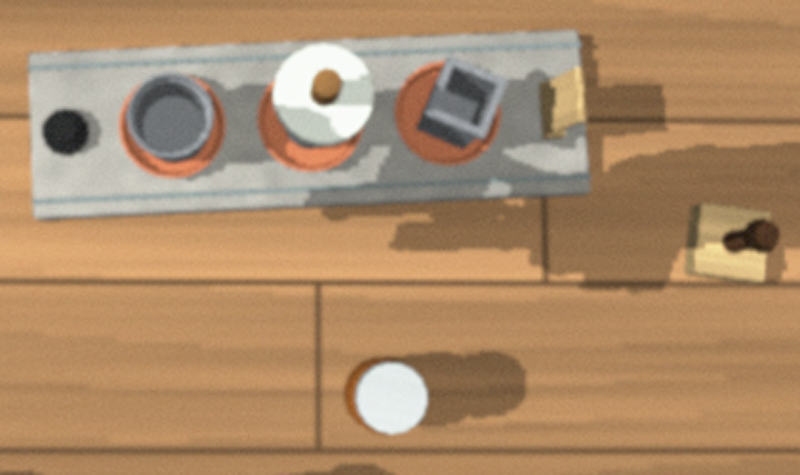

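Both views show the lid level on the slim pot, its disc at (323,94) in the top crop. The jar and tamper stand. One numeric check, then hand-in.

```bash
python3 - <<'E'
from h import *
from station import ctrl
c=ctrl.get_calibration('top');s=ctrl.get_calibration('side')
def tri(a,b):
    o1,d1=ray(c,[a]);o2,d2=ray(s,[b]);k=np.linalg.lstsq(np.c_[d1[0],-d2[0]],o2-o1,rcond=None)[0]
    p,q=o1+d1[0]*k[0],o2+d2[0]*k[1];return (p+q)/2,np.linalg.norm(p-q)
print('lid top (exp z .118)',tri((220+323/2.5,130+94/2.5),(220+476/3,150+227/3)))
print('knob top (exp z .150)',tri((220+328/2.5,130+82/2.5),(220+477/3,150+187/3)))
for f in ('top0','top2'):
    im=cv2.imread(f'pics/{f}.png');h=cv2.cvtColor(im,cv2.COLOR_BGR2HSV);m=cv2.inRange(h,(0,0,150),(179,45,255));m2=m[265:310,355:395]
    q=max(cv2.findContours(m2,0,1)[0],key=cv2.contourArea);print(f,cv2.fitEllipse(q)[0])
print(ctrl.job_done())
E
```

```text
lid top (exp z .118) (array([ 0.6435, -0.04  ,  0.1132]), np.float64(0.0019490693819122632))
knob top (exp z .150) (array([ 0.6427, -0.0405,  0.1477]), np.float64(0.0008853240871184709))
top0 (21.199018478393555, 23.792890548706055)
top2 (21.202682495117188, 23.721017837524414)
the job is handed in; nothing more can be done
None
```

The trial row is set out and handed in at about 24 s, well inside the 96 s limit. My last checks showed every part in place; the hand-in itself gives no verdict.

- **Pots:** the tag is at the robot's right, so the square pot is in saucer_c. The round pot is in saucer_a and the slim pot is in saucer_b. By two-view triangulation, before the lid went on, all three were within about 4 mm of their saucer centres. Their rims read 1–2 mm lower than expected, which is about the calibration error.
- **Lid:** it sits level on the slim pot, about 2–3 mm off its axis. The knob top came out at z 0.148 m, against 0.150 m expected. My hand-picked point on the lid's flat top read about 5 mm low (0.113 m against 0.118 m). I trusted the knob reading and the level look in both views.
- **Bystanders:** the jar has not moved; its cap is at the same pixel position in the first and last top views. The tamper was checked by eye only and stands where it was. The pink and yellow pots were never touched.
- **Arm:** the gripper was empty and clear of everything at hand-in. The wrist force stayed under 10 N in every reading I took.

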